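Pack the glass inspector's caddy

ROBOT

A 6-joint arm with a two-finger parallel gripper is mounted at the origin on the work surface. World frame = base frame: x ahead of the robot, y to its left, z up, the work surface at z = 0. Lengths are in m, angles in rad, forces in N, time in s.
With the tool pointing down it reaches from about 0.275 to 0.775 m from the base axis. Payload 14.6 kg.
Tool frame: the origin (TCP) lies at the very end of the fingers, on their centre line; the grasp point (between the pads) lies 19 mm behind it; y points along the fingers, z is the direction in which the jaws open and shut, and the axes are right-handed (so a half turn about y gives the same grasp; the last joint's range is limited). The gripper opens to 85 mm and grips with 20 to 120 N. Pads are 22 mm wide; open, the fingers measure 114 mm over their backs; the gripper's body (76 mm by 85 mm) begins 54 mm behind the grasp point. The pads swing forward as they close: fully open they stand 13 mm farther back than shut.
Start: joints at [1.087, 0.263, -0.048, 1.259, 0, 1.415], TCP at [0.17, 0.497, 0.231] pointing down, gripper open.
Joint ranges: [-2.65, 2.65], [-0.89, 1.7], [-1.18, 1.37], [-2.13, 2.11], [-1.35, 1.29], [-3.14, 3.14]. Speed limits (rad/s): [1.89, 1.89, 2.57, 2.79, 3.14, 3.14].

INTERFACE

Orientations are given as a unit quaternion [w, x, y, z].
In Python, from plant import * gives the robot as it stands. Calls block until the motion is done:
- reach(position, orientation): joint-space move of the TCP to a pose.
- move_straight(position, feed=0.15, frame=None, max_force=None): straight line of the TCP; frame=None keeps the orientation; feed is the mean speed in m/s. With max_force (N) it stops when the force on the tool has changed by that much, and returns True; else False.
- set_joints(angles): joint-space move.
- set_gripper(opening, strength=None): finger opening in m; strength is the grip in N (None keeps the last); returns when the fingers have stopped.
- wait(seconds).
- ik(position, orientation): joint angles nearest the present ones, or None.
- camera(name): name is "scene" or "top" or "wrist"; returns a dict with "frame" (420x560x3 uint8, red, green, blue), "intrinsics" (3x3 intrinsics, pixels), "origin" and "orientation" of the camera in the world; the wrist camera has in their place "tool_from_camera" (4x4, takes a point from camera to tool coordinates, whose origin is the TCP and whose axes are the tool frame's). Camera axes: x right, y down, z forward; pixel columns grow to the right and rows downward; lengths in m; the calibration is good to about 2 mm. A picture is of the moment at which its call begins: read the wrist's pose just before it. There is no depth.
A pose or a line that the arm cannot do raises IKError and nothing moves.
- close_job(): hands the job in, once; it reports no verdict.
Trained networks look in the newest picture that a camera, given by its name, has taken for a name from the list of things; names that differ only in an ending like _2 or _b are one class to them, and where a whole thing is asked for, a point or a joint stands for the part that bears it (a point fixed in the world has none). Each returns a list of dicts, best first, with "score" (0 to 1); they miss things now and then, are a little off and sometimes report something else, mostly with a low value. They report only what shows in the picture. A call takes as long as a camera call. They do not tell look-alikes from the thing itself.
- search_frame(camera, target): "location" ([column, row] in pixels, amid what is visible of it).
- outline_of(camera, target): "pixels" (420x560 bool, what is visible of it) and "location" ([column, row] in pixels, amid what is visible of it).
- mark_of(camera, target): "location" ([column, row] in pixels: a listed point, or the origin of a listed thing).
Readings, each from a call of its own:
- get_time(): time.
- get_joints(): joint angles.
- get_qvel(): joint speeds.
- get_tau(): joint torques, N m.
- get_position(): TCP position.
- get_eef_rot(): TCP orientation.
- get_ft_force(): force on the tool from outside, world axes, zero at the start.
- get_torque(): the same for the moment, N m.
- get_width(): finger opening in m.
Only numpy, scipy, OpenCV 4.12 (cv2) and the standard library are available. Lean on these libraries where they do the work, as an engineer would, in place of code of your own. Each camera call takes 0.05 s, during which the arm holds its last target.

TASK

Pack the blue caddy for the next glass inspection: set the long square-cornered wooden block in the long tray, the small square block in the square tray, the narrow-necked bottle upright in the narrow round cup, and the suction lifter upright, rubber cup down, in the wide round cup. Each must sit flat on the floor of its own pocket. Leave the wide-lidded jar and the round-ended wooden block standing where they are; they belong to the bench.

Things in the scene. Friction and masses are not known exactly. Their poses are not given: they have to be found in the camera images.
- long_block: Part of the kit. Wooden hand block with a cork sole, square corners, 84 (own x) x 40 (own y) x 40 mm high; grip it across its 40 mm width. Origin: centre of its underside, z up; it stands on the table at any yaw, somewhere to the right (-y) of the caddy. 
- square_block: Part of the kit. Wooden hand block with a cork sole, square in plan, 46 x 46 x 40 mm high, sides along its own x and y. Origin: centre of its underside, z up; it stands on the table at any yaw, somewhere to the right (-y) of the caddy. 
- bottle: Part of the kit. White plastic bottle, closed: straight round body 48 mm in diameter up to 72 mm, then a shoulder and a narrow neck with a grey cap 25 mm wide, 106 mm tall in all. Origin: centre of its underside, z up; it stands on the table at any yaw, somewhere to the right (-y) of the caddy. 
- lifter: Part of the kit. Hand suction lifter for glass: black round rubber cup 66 mm in diameter and 22 mm high, a thin post (18 mm) and on top a grey bar handle 70 mm long (own x), 22 mm wide (own y), from 44 to 64 mm above the underside; grip the bar across its 22 mm width. It does not stick to the table. Origin: centre of its underside, z up; it stands on the table at any yaw, somewhere to the right (-y) of the caddy. 
- jar: Look-alike, to be left alone: white plastic jar, 48 mm in diameter, 78 mm tall, no neck, with a grey lid as wide as the jar. Origin: centre of its underside, z up; it stands on the table at any yaw, somewhere to the right (-y) of the caddy. 
- round_end_block: Look-alike, to be left alone: wooden hand block with a cork sole like the long one, but with half-round ends, 84 (own x) x 40 (own y) x 40 mm high. Origin: centre of its underside, z up; it stands on the table at any yaw, somewhere to the right (-y) of the caddy. 
- long_tray: White insert, one of four fixed two by two in the blue caddy (rim 16 mm high), order shuffled: 112 x 112 mm plate, 4 mm thick, walls 3 mm thick. Origin: centre of its underside, 5 mm above the table; pocket floor 9 mm, wall tops 21 mm above the table. Turned with the caddy, up to 17 degrees. This one has a long rectangular pocket, 104 mm inside along its own x and 58 mm along its own y.
- square_tray: White insert, one of four fixed two by two in the blue caddy (rim 16 mm high), order shuffled: 112 x 112 mm plate, 4 mm thick, walls 3 mm thick. Origin: centre of its underside, 5 mm above the table; pocket floor 9 mm, wall tops 21 mm above the table. Turned with the caddy, up to 17 degrees. This one has a square pocket, 64 x 64 mm inside, sides along its own x and y.
- narrow_cup: White insert, one of four fixed two by two in the blue caddy (rim 16 mm high), order shuffled: 112 x 112 mm plate, 4 mm thick, walls 3 mm thick. Origin: centre of its underside, 5 mm above the table; pocket floor 9 mm, wall tops 21 mm above the table. Turned with the caddy, up to 17 degrees. This one has a round pocket, 66 mm inside diameter.
- wide_cup: White insert, one of four fixed two by two in the blue caddy (rim 16 mm high), order shuffled: 112 x 112 mm plate, 4 mm thick, walls 3 mm thick. Origin: centre of its underside, 5 mm above the table; pocket floor 9 mm, wall tops 21 mm above the table. Turned with the caddy, up to 17 degrees. This one has a round pocket, 86 mm inside diameter.
Not all that is in view belongs to the job. Leave any pink look-alike of the long_block alone.

How it is judged:
At the end, for the whole second after the job is handed in: The long block is in the long tray, the square block in the square tray, the bottle in the narrow cup and the lifter in the wide cup: each within 15 mm of its pocket's centre, its underside less than 5 mm above the pocket floor, upright within 7 degrees, at rest (horizontal distance between long_block and long_tray below 0.015 m and z of long_block in the frame of long_tray below 0.009 m and angle between each of long_block, square_block, bottle, lifter's own z axis and vertical below 0.12 rad and linear speed of each of long_block, square_block, bottle, lifter below 0.02 m/s and angular speed of each of long_block, square_block, bottle, lifter below 0.2 rad/s and horizontal distance between square_block and square_tray below 0.015 m and z of square_block in the frame of square_tray below 0.009 m and horizontal distance between bottle and narrow_cup below 0.015 m and z of bottle in the frame of narrow_cup below 0.009 m and horizontal distance between lifter and wide_cup below 0.015 m and z of lifter in the frame of wide_cup below 0.009 m); the robot touches nothing.
It fails at once if The jar is moved more than 30 mm from where it stood or tipped over (distance of jar from where it was at the start of the episode above 0.03 m or angle between jar's own z axis and vertical above 0.5 rad).
It fails at once if The round-ended block is moved more than 30 mm from where it stood or tipped over (distance of round_end_block from where it was at the start of the episode above 0.03 m or angle between round_end_block's own z axis and vertical above 0.5 rad).
It also fails if it takes over 128 s, if anything falls off the work surface, if the arm or the gripper's body presses on something with over 40 N, if the wrist force passes 120 N, or if a joint passes its speed limit or range.

## Working session

There is one attempt and no reset: what is moved stays moved. The work goes in short steps, each a Python script; the robot and the scene stay as the last script left them, time stands still between calls to the robot, and variables do not carry over. Pictures are saved under pics/ and viewed, and the job is handed in when it is done.

```bash
ls; mkdir -p pics; python3 - <<'E'
from plant import *
import cv2
print(get_time(),get_position(),get_eef_rot())
for n in ("scene","top"):
    c=camera(n); print(n,c["intrinsics"],c["origin"],c["orientation"])
    cv2.imwrite(f"pics/{n}0.png",cv2.resize(c["frame"][:,:,::-1],(800,600),interpolation=cv2.INTER_CUBIC))
E
```

```text
pics
0.0 [0.16939384 0.49664531 0.23082878] [-0.69722302  0.69792402 -0.11583782  0.11560156]
scene [[468.76691415   0.         275.3714087 ]
 [  0.         468.76691415 215.60550608]
 [  0.           0.           1.        ]] [ 1.01046041 -0.51506901  1.04801144] [-0.2676147   0.86598802  0.40221133 -0.1291246 ]
top [[485.29002433   0.         282.93137491]
 [  0.         485.29002433 209.1960014 ]
 [  0.           0.           1.        ]] [ 0.34238289 -0.06408544  1.34847231] [-0.0376949   0.71605505 -0.69600948  0.03761732]
```

View pics/scene0.png

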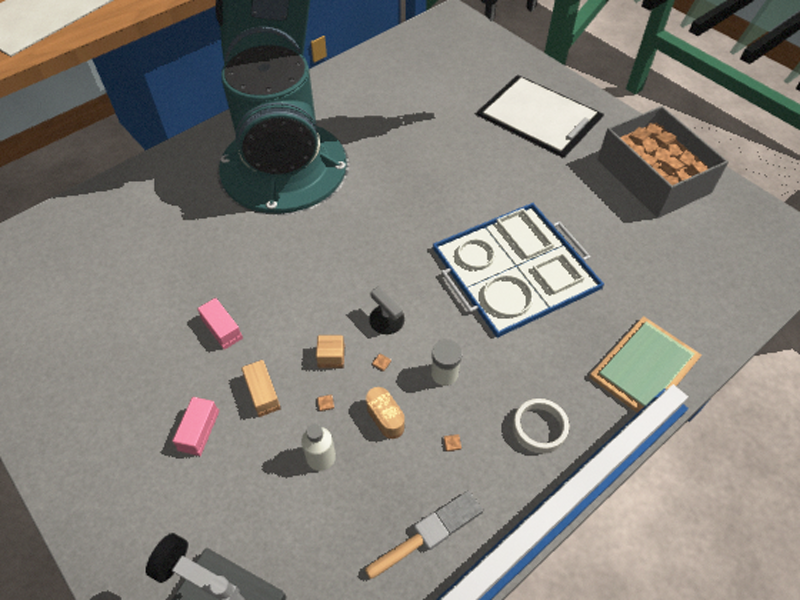

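View pics/top0.png

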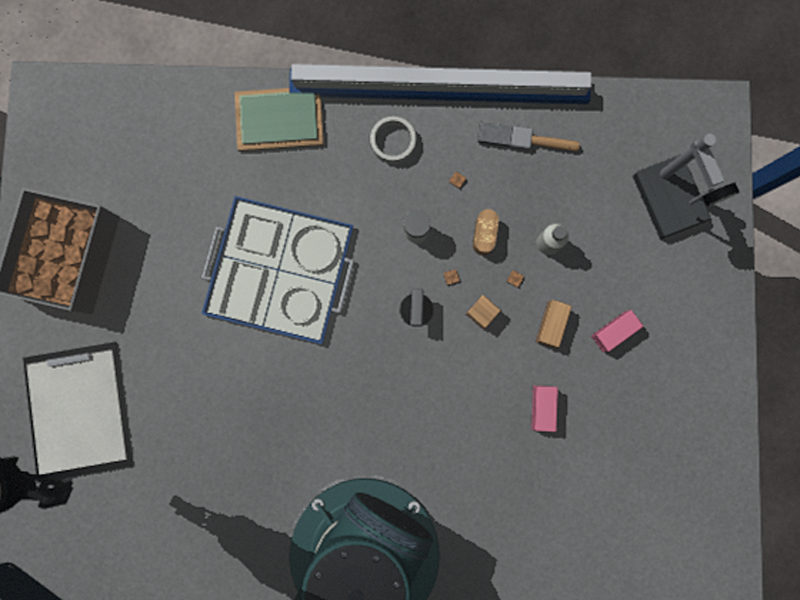

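The scene is clear. In the top view (800-px scale):
- **Inserts:** square tray (259,237), wide cup (317,249), long tray (243,293), narrow cup (300,306).
- **Kit:** lifter (416,308), square block (484,312), bottle (553,238), long block (555,325).
- **Leave alone:** jar (418,228), round-ended block (486,230), pink blocks (620,331) and (546,409).

The candidates for long_block are (555,325), wood with square corners, (486,230), round ends, and the two pink ones. Only (555,325) fits. For the bottle, (553,238) has a narrow neck and (418,228) has a wide lid, so it is the jar.

Next I fit silhouettes in both cameras.

```bash
cat > h.py <<'E'
from plant import *
import numpy as np, cv2
from scipy.spatial.transform import Rotation as R
from scipy.optimize import minimize
def rot(q): return R.from_quat([q[1],q[2],q[3],q[0]])
def proj(c,P):
    Q=rot(c["orientation"]).inv().apply(np.asarray(P,float)-c["origin"]); p=Q@np.asarray(c["intrinsics"]).T
    return p[:,:2]/p[:,2:]
def unproj(c,uv,z):
    d=rot(c["orientation"]).apply(np.linalg.inv(c["intrinsics"])@[uv[0],uv[1],1.]); o=np.array(c["origin"])
    return (o+d*(z-o[2])/d[2])[:2]
def box(a,b,z0,z1): return np.array([[x,y,z] for x in(-a/2,a/2) for y in(-b/2,b/2) for z in(z0,z1)])
def cyl(d,z0,z1):
    t=np.linspace(0,2*np.pi,48,endpoint=False); r=d/2
    return np.vstack([np.c_[r*np.cos(t),r*np.sin(t),0*t+z] for z in(z0,z1)])
M={"long_block":[box(.084,.04,0,.04)],"square_block":[box(.046,.046,0,.04)],"bottle":[cyl(.048,0,.072),np.vstack([cyl(.048,.071,.072),cyl(.025,.085,.106)])],
"lifter":[cyl(.066,0,.022),cyl(.018,.02,.05),box(.07,.022,.044,.064)],"jar":[cyl(.048,0,.078)]}
S=4
def sil(c,parts,p):
    im=np.zeros((420*S,560*S),np.uint8); Rz=R.from_euler('z',p[2])
    for q in parts:
        uv=proj(c,Rz.apply(q)+[p[0],p[1],p[3] if len(p)>3 else 0]); 
        cv2.fillConvexPoly(im,cv2.convexHull(((uv+.5)*S*16-8).round().astype(np.int32).reshape(-1,1,2)),255,shift=4)
    return cv2.resize(im,(560,420),interpolation=cv2.INTER_AREA)/255.
def fit(cams,masks,parts,p0,yaws,z=0):
    u=np.add.reduce
    def cost(p):
        return sum(np.abs(sil(c,parts,[p[0],p[1],p[2],z])-m).sum()/m.sum() for c,m in zip(cams,masks))
    best=None
    for y in yaws:
        r=minimize(cost,[*p0,y],method="Nelder-Mead",options=dict(initial_simplex=np.array([[*p0,y],[p0[0]+.01,p0[1],y],[p0[0],p0[1]+.01,y],[*p0,y+.3]]),xatol=2e-4,fatol=1e-3))
        if best is None or r.fun<best.fun: best=r
    return best
def down(phi):
    # tool y down; tool z (jaw axis) at angle phi in world xy
    z=np.array([np.cos(phi),np.sin(phi),0]); y=np.array([0,0,-1.]); x=np.cross(y,z)
    q=R.from_matrix(np.c_[x,y,z]).as_quat(); return [q[3],q[0],q[1],q[2]]
E
cat > m.py <<'E'
from h import *
import json
guess={"long_block":(555,325),"square_block":(484,312),"bottle":(553,238),"lifter":(416,308)}
cs={n:camera(n) for n in("top","scene")}
res={}
pics=[]
for n,g in guess.items():
    g=np.array(g)*.7; z=.04
    p0=unproj(cs["top"],g,.03)
    masks=[];cc=[]
    for k,c in cs.items():
        e=proj(c,[[*p0,.03]])[0]
        o=[x for x in outline_of(k,n) if np.hypot(*(np.array(x["location"])-e))<15]
        if o: masks.append(o[0]["pixels"].astype(float)); cc.append(c)
        xs=[np.round(x["location"],1) for x in mark_of(k,n) if np.hypot(*(np.array(x["location"])-e))<20]
        if xs: print(n,k,"mark->",unproj(c,xs[0],0).round(4))
    yaws=np.arange(0,np.pi,np.pi/6) if n in("long_block","lifter") else np.arange(0,np.pi/2,np.pi/6)
    for i in range(len(cc)):
        r=fit(cc[i:i+1],masks[i:i+1],M[n],p0,yaws);print(n,"single",i,r.x.round(4),round(r.fun,3))
    r=fit(cc,masks,M[n],p0,yaws); print(n,"both",len(cc),r.x.round(4),round(r.fun,3)); res[n]=list(r.x)
for n in("long_tray","square_tray","narrow_cup","wide_cup"):
    for k,c in cs.items():
        o=outline_of(k,n); mk=mark_of(k,n)
        for x in mk[:2]: print(n,k,"mark",x["score"],unproj(c,x["location"],.005).round(4))
        for x in o[:1]:
            (ctr,wh,a)=cv2.minAreaRect(cv2.findNonZero(x["pixels"].astype(np.uint8)))
            bp=np.array([unproj(c,q,.009) for q in cv2.boxPoints((ctr,wh,a))]); print("   box ctr",bp.mean(0).round(4),np.degrees(np.arctan2(*(bp[1]-bp[0])[::-1])).round(1),np.linalg.norm(bp[1]-bp[0]).round(3),np.linalg.norm(bp[2]-bp[1]).round(3))
json.dump(res,open("obj.json","w"))
c=cs["top"]["frame"]
cv2.imwrite("pics/crop.png",cv2.resize(c[130:310,130:460,::-1],None,fx=2.4,fy=2.4,interpolation=cv2.INTER_CUBIC))
print(get_time())
E
python3 m.py
```

```text
long_block top mark-> [ 0.4349 -0.3602]
long_block scene mark-> [ 0.4442 -0.3506]
long_block single 0 [ 0.4454 -0.3465 -0.3009] 0.096
long_block single 1 [ 0.4414 -0.3481  2.855 ] 0.054
long_block both 2 [ 0.4431 -0.3476 -0.2905] 0.215
square_block top mark-> [ 0.4647 -0.2178]
square_block scene mark-> [ 0.4636 -0.2113]
square_block single 0 [ 0.4633 -0.2107  0.8929] 0.064
square_block single 1 [ 0.4616 -0.2139  1.0099] 0.163
square_block both 2 [ 0.4626 -0.2111  0.9066] 0.272
bottle top mark-> [ 0.6074 -0.3399]
bottle scene mark-> [ 0.6022 -0.3443]
bottle single 0 [ 0.605  -0.3394 -0.0025] 0.052
bottle single 1 [ 0.6028 -0.3409  0.0839] 0.088
bottle both 2 [ 0.6043 -0.3403  0.0174] 0.181
lifter top mark-> [ 0.4695 -0.0821]
lifter scene mark-> [ 0.4591 -0.082 ]
lifter single 0 [ 0.466  -0.0847  0.0298] 0.153
lifter single 1 [ 0.4625 -0.0838 -0.0851] 0.095
lifter both 2 [ 0.4635 -0.0836 -0.059 ] 0.27
long_tray top mark 0.92 [0.496  0.2494]
   box ctr [0.4935 0.2552] -11.9 0.113 0.114
long_tray scene mark 0.78 [0.483  0.2641]
   box ctr [0.4881 0.2574] 95.6 0.127 0.146
square_tray top mark 0.85 [0.6054 0.2265]
   box ctr [0.6054 0.2309] -11.9 0.115 0.113
square_tray scene mark 0.96 [0.6025 0.2377]
square_tray scene mark 0.41 [ 0.6134 -0.0854]
   box ctr [0.6006 0.233 ] 92.8 0.123 0.137
narrow_cup top mark 0.58 [0.4719 0.1401]
   box ctr [0.4674 0.1445] -11.2 0.113 0.114
narrow_cup scene mark 0.91 [0.4543 0.1406]
   box ctr [ 0.5867 -0.3336] 49.8 0.051 0.08
wide_cup top mark 0.76 [0.5806 0.116 ]
wide_cup top mark 0.43 [ 0.6166 -0.214 ]
   box ctr [0.58   0.1186] -12.1 0.115 0.113
wide_cup scene mark 0.82 [0.5806 0.117 ]
   box ctr [0.5771 0.1216] 80.6 0.132 0.119
1.8
```

View pics/crop.png

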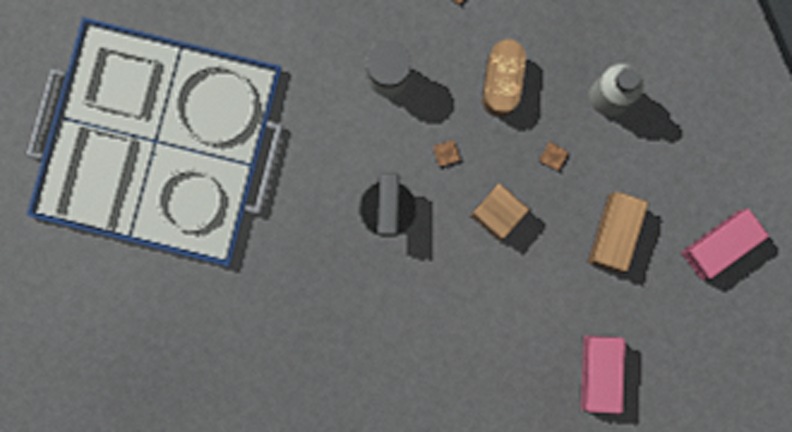

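The crop confirms it: square-cornered wood block at (618,232), necked bottle at (618,90), and the look-alikes clearly distinct. Now a wrist view over the caddy to check the pocket positions.

```bash
cat >> h.py <<'E'
def wcam():
    p=np.array(get_position()); q=get_eef_rot(); c=camera("wrist"); T=np.array(c["tool_from_camera"])
    Rm=rot(q).as_matrix(); qc=R.from_matrix(Rm@T[:3,:3]).as_quat()
    c["origin"]=p+Rm@T[:3,3]; c["orientation"]=[qc[3],qc[0],qc[1],qc[2]]; return c
def best(pos,phi,nsym=2):
    b=None
    for k in range(-nsym,nsym+1):
        a=phi+k*2*np.pi/nsym/ (1 if nsym!=2 else 2)*1.0 if False else phi+k*np.pi
        j=ik(list(pos),down(a))
        if j is None: continue
        d=np.abs(np.array(j)-get_joints()).max()
        if b is None or d<b[0]: b=(d,a,j)
    return b
E
python3 - <<'E'
from h import *
z=rot(get_eef_rot()).as_matrix(); print(z.round(2))
th=np.radians(-12.1)
b=best([.50,.19,.35],th); print(b)
reach([.50,.19,.35],down(b[1]))
c=wcam(); print(c["origin"],get_time(),get_joints())
cv2.imwrite("pics/w1.png",cv2.resize(c["frame"][:,:,::-1],(800,600)))
C=np.array([.5366,.1873]); 
im=c["frame"].copy()
for i in(-1,1):
  for j in(-1,1):
    u=np.array([np.cos(th),np.sin(th)]);v=np.array([-u[1],u[0]])
    uv=proj(c,[[*(C+.0573*(i*u+j*v)),.009]])[0]; print(i,j,(C+.0573*(i*u+j*v)).round(4),uv)
    cv2.drawMarker(im,tuple(int(x) for x in uv.round()),(255,0,0),0,10)
cv2.imwrite("pics/w1m.png",cv2.resize(im[:,:,::-1],(800,600)))
E
```

```text
[[ 0.95 -0.    0.32]
 [-0.32  0.    0.95]
 [-0.   -1.   -0.  ]]
(np.float64(0.875930868208203), np.float64(-6.4943701466709), array([0.21074893, 0.2783189 , 0.2928779 , 1.58535533, 0.        ,
       1.9927301 ]))
[0.51484694 0.26716049 0.49332895] 3.5583 [2.12340960e-01 2.78278337e-01 2.92366595e-01 1.58519301e+00
 1.38155650e-04 1.99246766e+00]
-1 -1 [0.4686 0.1433] [267.52873288 191.55985189]
-1 1 [0.4926 0.2553] [266.6438656  110.52770038]
1 -1 [0.5806 0.1193] [345.45115818 191.66936163]
1 1 [0.6046 0.2313] [350.44535571 110.68794823]
```

View pics/w1m.png

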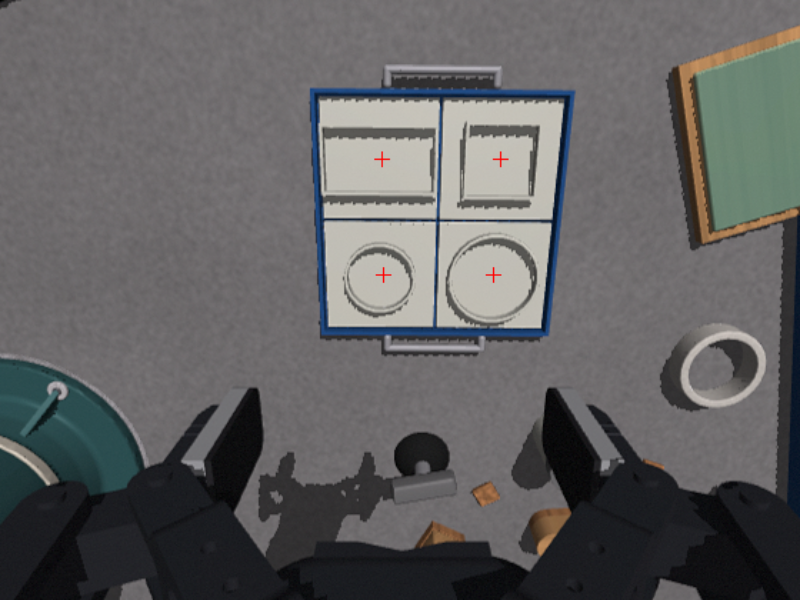

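The markers sit near the pocket centres. I'll overlay the full pocket model to check to the millimetre.

```bash
python3 - <<'E'
from h import *
def draw(c,im,f,x0,y0,C,th,p=.0573):
    u=np.array([np.cos(th),np.sin(th)]);v=np.array([-u[1],u[0]])
    def pl(ctr,pts,z,col):
        P=[[*(ctr+a*u+b*v),z] for a,b in pts]; uv=((proj(c,P)+.5-[x0,y0])*f).round().astype(np.int32); cv2.polylines(im,[uv.reshape(-1,1,2)],True,col,1)
    def rc(a,b): return [(-a,-b),(a,-b),(a,b),(-a,b)]
    t=np.linspace(0,2*np.pi,60); ci=lambda r:list(zip(r*np.cos(t),r*np.sin(t)))
    for (i,j),s in {(-1,1):lambda e:rc(.052+e,.029+e),(1,1):lambda e:rc(.032+e,.032+e),(-1,-1):lambda e:ci(.033+e),(1,-1):lambda e:ci(.043+e)}.items():
        ctr=C+p*(i*u+j*v); pl(ctr,s(0),.021,(0,0,255)); pl(ctr,s(0),.009,(255,0,0)); pl(ctr,rc(.056,.056),.009,(0,160,0))
C=np.array([.5366,.1873]);th=np.radians(-12.1)
c=wcam(); x0,y0=210,50;f=4
im=cv2.resize(c["frame"][y0:y0+150,x0:x0+200,::-1],None,fx=f,fy=f,interpolation=cv2.INTER_CUBIC); draw(c,im,f,x0,y0,C,th); cv2.imwrite("pics/w2.png",im)
c=camera("top"); x0,y0=135,130;f=5
im=cv2.resize(c["frame"][y0:y0+120,x0:x0+130,::-1],None,fx=f,fy=f,interpolation=cv2.INTER_CUBIC); draw(c,im,f,x0,y0,C,th); cv2.imwrite("pics/t2.png",im)
E
```

```text
(no output)
```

View pics/w2.png

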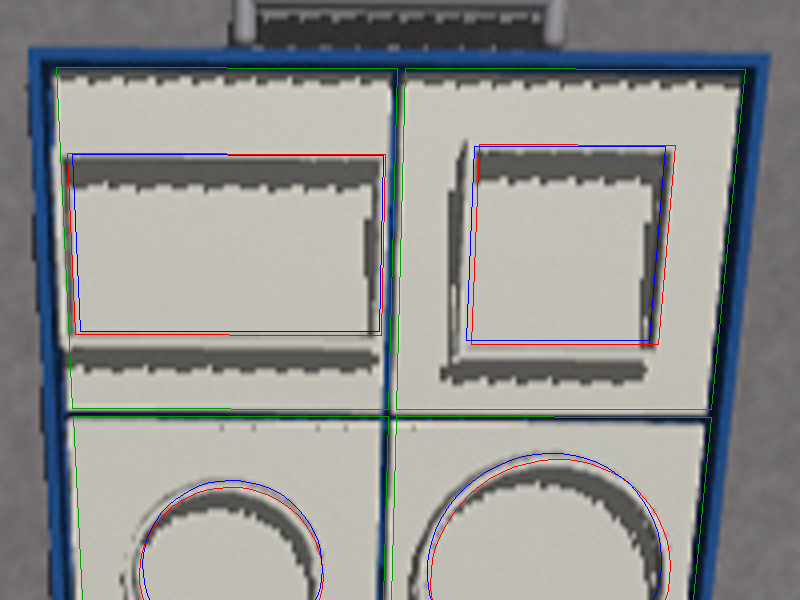

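View pics/t2.png

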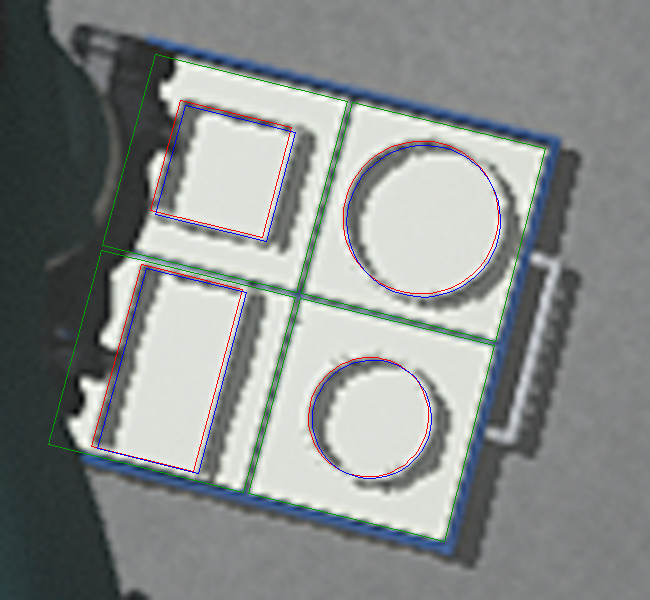

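The overlay matches plates and walls to about 2 mm in both cameras, so I start with the long block.

```bash
cat >> h.py <<'E'
import sys
TH=np.radians(-12.1); C0=np.array([.5366,.1873]); _u=np.array([np.cos(TH),np.sin(TH)]); _v=np.array([-_u[1],_u[0]])
POCK={"long_tray":C0+.0573*(-_u+_v),"square_tray":C0+.0573*(_u+_v),"narrow_cup":C0+.0573*(-_u-_v),"wide_cup":C0+.0573*(_u-_v)}
def go(xy,z,phi):
    b=best([*xy,z],phi); reach([*map(float,xy),z],down(b[1])); return b[1]
def pick(xy,phi,ztcp,opening,strength,hi=.2):
    set_gripper(opening,strength)
    go(xy,hi,phi); 
    hit=move_straight([*xy,ztcp+.05],feed=.2)
    f0=move_straight([*xy,ztcp],feed=.1,max_force=12)
    set_gripper(0.0,strength); w=get_width()
    move_straight([*xy,hi],feed=.2)
    print("pick hit",f0,"w",w,get_width(),"t",get_time())
def place(xy,phi,ztcp,opening,hi=.2):
    go(xy,hi,phi)
    move_straight([*xy,ztcp+.03],feed=.2)
    h=move_straight([*xy,ztcp-.002],feed=.05,max_force=8)
    print("place hit",h,get_position(),get_ft_force())
    set_gripper(opening); wait(.2)
    move_straight([*xy,hi],feed=.2); print("w",get_width(),"t",get_time())
E
python3 - <<'E'
from h import *
pick([.4431,-.3476],-.295+np.pi/2,.014,.07,50)
c=camera("scene"); cv2.imwrite("pics/s1.png",cv2.resize(c["frame"][:,:,::-1],(800,600)))
c=wcam(); cv2.imwrite("pics/w3.png",c["frame"][:,:,::-1])
E
```

```text
pick hit False w 0.03904369852756775 0.03924795782721464 t 8.9333
```

View pics/s1.png

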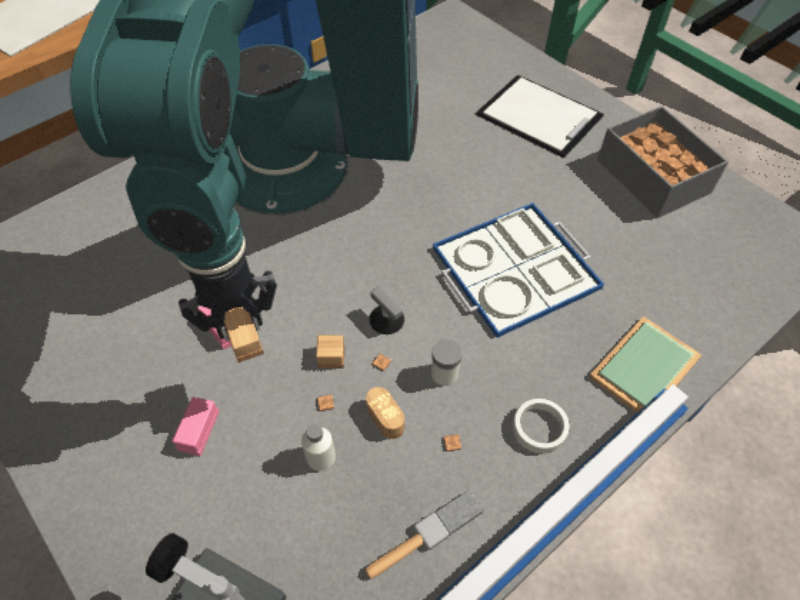

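View pics/w3.png

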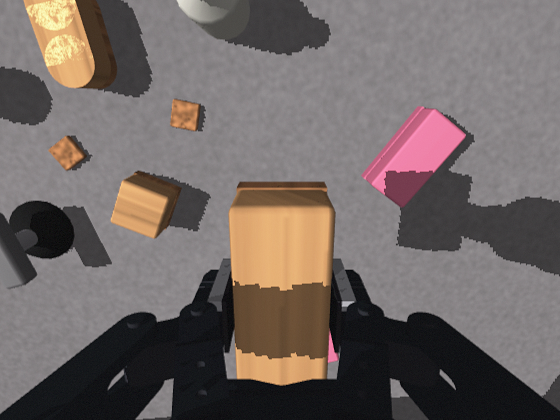

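The long block is held level. I'll check its offset along its length, then place it.

```bash
python3 - <<'E'
from h import *
c=wcam(); p=get_position(); Rm=rot(get_eef_rot())
e=unproj(c,(283,209),p[2]+.026); b=unproj(c,(282,188),p[2]-.014)
for q in(e,b): print(Rm.inv().apply([*(q-p[:2]),0]).round(4))
E
```

```text
[-0.0398 -0.0001  0.0014]
[-0.0373 -0.0001  0.001 ]
```

```bash
python3 - <<'E'
from h import *
P=POCK["long_tray"]; phi=TH+np.pi/2
b=best([*P,.2],phi); off=rot(down(b[1])).apply([.003,0,0])[:2]; print(b[1],off)
place(P-off,b[1],.0235,.06)
c=wcam(); cv2.imwrite("pics/w4.png",c["frame"][:,:,::-1])
pick([.4626,-.2115],.91,.014,.07,50)
c=wcam(); cv2.imwrite("pics/w5.png",c["frame"][:,:,::-1])
E
```

```text
7.642796794483169 [ 0.00293335 -0.00062886]
place hit True [0.4892823  0.25585306 0.02330308] [ 1.42995628 -0.07189766  1.56983246]
w 0.06000474858985147 t 14.2833
pick hit False w 0.04518859913088518 0.044722056417021774 t 19.2167
```

View pics/w4.png

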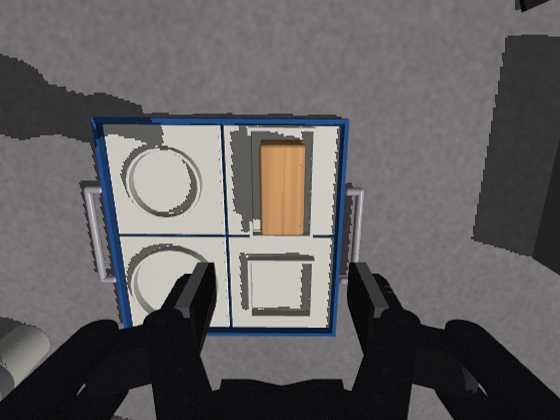

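View pics/w5.png

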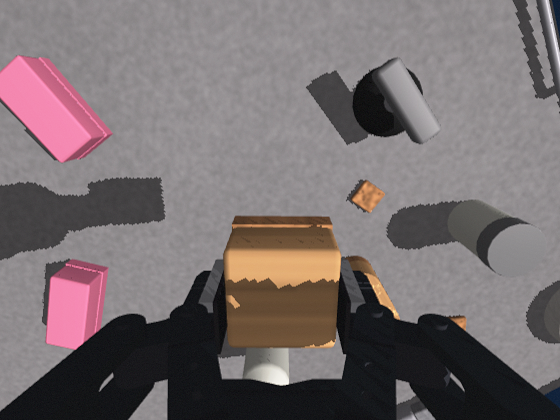

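The long block lies in its pocket and the square block is held square. Next is placing it, then picking the bottle.

```bash
python3 - <<'E'
from h import *
c=wcam(); p=get_position(); Rm=rot(get_eef_rot())
o=[]
for uv,dz in(((281,232),.026),((282,221),-.014)):
    o.append(Rm.inv().apply([*(unproj(c,uv,p[2]+dz)-p[:2]),0])[0])
print(o); ox=float(np.clip(np.mean(o)+.023,-.005,.005))
P=POCK["square_tray"]
b=min((best([*P,.2],TH+k*np.pi/2) for k in(0,1)),key=lambda b:b[0]); off=rot(down(b[1])).apply([ox,0,0])[:2]; print(ox,off)
place(P-off,b[1],.0235,.066)
c=wcam(); cv2.imwrite("pics/w6.png",c["frame"][:,:,::-1])
pick([.6043,-.3403],.9,.04,.08,50,hi=.22)
c=wcam(); cv2.imwrite("pics/w7.png",c["frame"][:,:,::-1])
c=camera("scene"); cv2.imwrite("pics/s2.png",cv2.resize(c["frame"][:,:,::-1],(800,600)))
E
```

```text
[np.float64(-0.03173463312917962), np.float64(-0.021460529376595164)]
-0.0035975812528873906 [-0.00351765  0.00075412]
place hit True [0.60763849 0.23048527 0.0235586 ] [ 0.26890658 -0.1022391   4.73254932]
w 0.06562767978883947 t 24.05
pick hit False w 0.046480571677461134 0.04625687384778631 t 29.3417
```

View pics/w6.png

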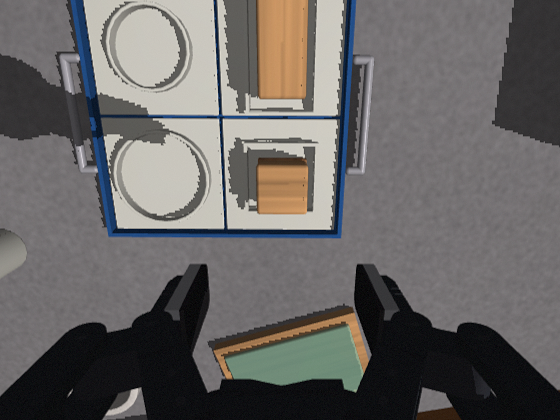

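View pics/w7.png

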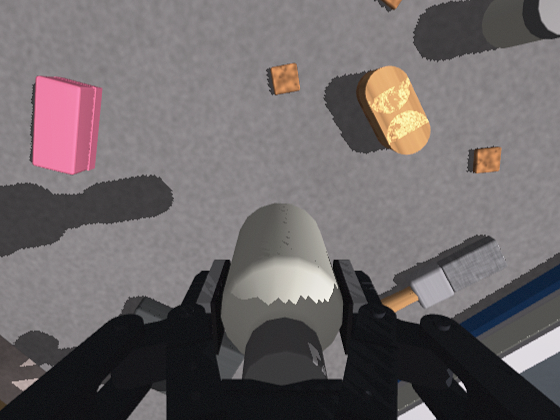

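View pics/s2.png

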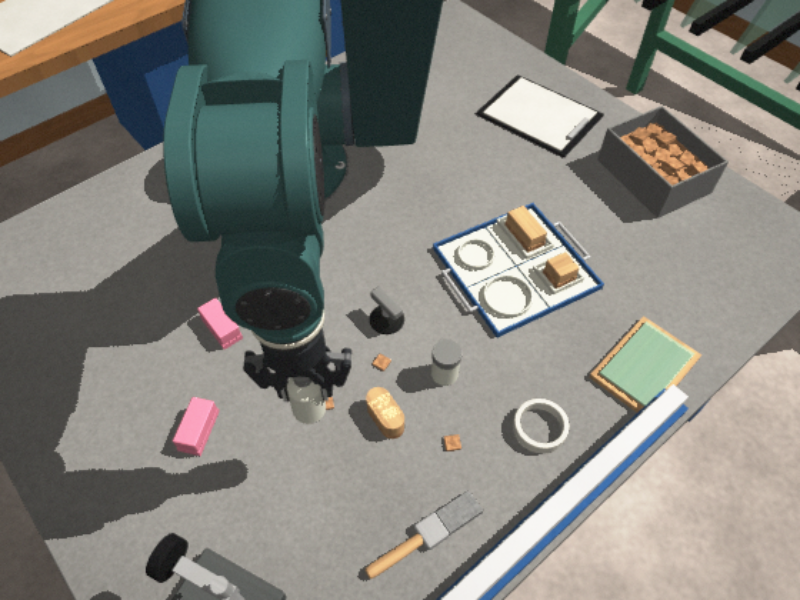

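Both blocks are in their trays and the bottle is held upright. Next is placing the bottle, then picking the lifter.

```bash
python3 - <<'E'
from h import *
P=POCK["narrow_cup"]
b=min((x for x in (best([*P,.22],TH+k*np.pi/4) for k in range(4)) if x),key=lambda b:b[0])
place(P,b[1],.0495,.07,hi=.22)
c=wcam(); cv2.imwrite("pics/w8.png",c["frame"][:,:,::-1])
pick([.4645,-.084],-.05+np.pi/2,.040,.06,50)
c=wcam(); cv2.imwrite("pics/w9.png",c["frame"][:,:,::-1])
c=camera("scene"); cv2.imwrite("pics/s3.png",cv2.resize(c["frame"][:,:,::-1],(800,600)))
E
```

```text
place hit True [0.46815329 0.1427848  0.04948211] [-0.71789547 -3.65925366  5.93567825]
w 0.07028455775843821 t 34.2583
pick hit False w 0.02091633068482336 0.021202018781436533 t 38.2083
```

View pics/w8.png

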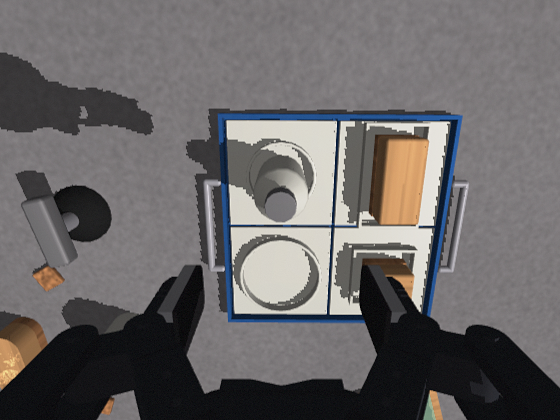

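View pics/w9.png

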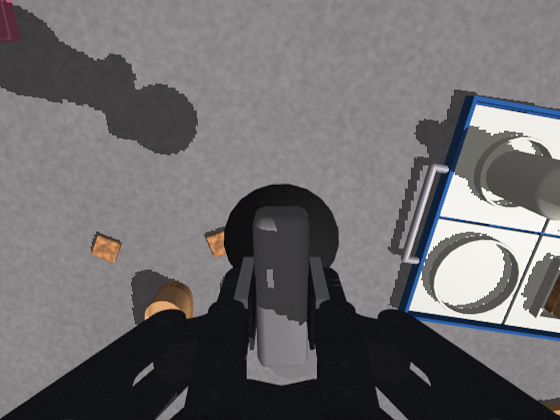

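View pics/s3.png

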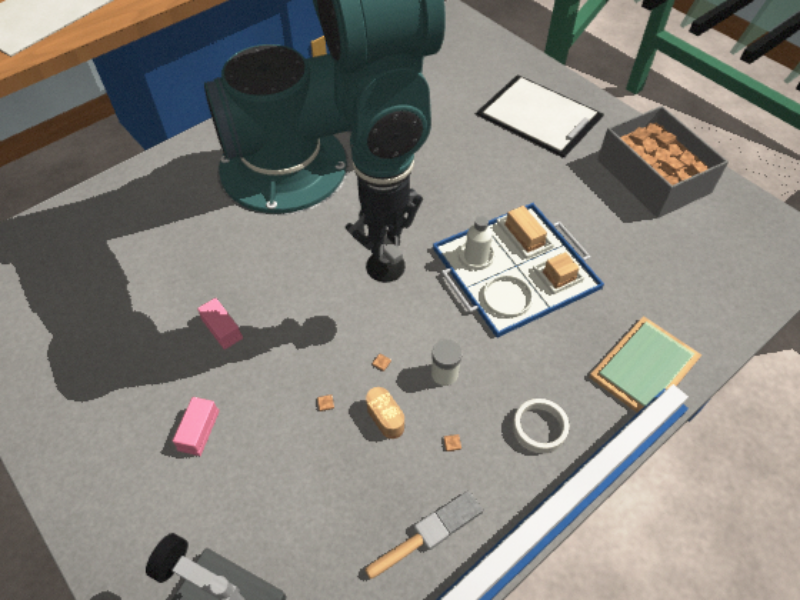

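The lifter is held and the bottle stands in its cup. I'll measure the lifter's offset and place it.

```bash
python3 - <<'E'
from h import *
c=wcam(); p=get_position(); Rm=rot(get_eef_rot())
o=Rm.inv().apply([*(unproj(c,(281,185),p[2]-.018)-p[:2]),0]); o2=Rm.inv().apply([*(unproj(c,(225,237),p[2]-.018)-p[:2]),0]);o3=Rm.inv().apply([*(unproj(c,(338,237),p[2]-.018)-p[:2]),0])
print(o,o2,o3); ox=float(np.clip(o[0]+.033,-.006,.006))
P=POCK["wide_cup"]
b=best([*P,.2],TH+np.pi/2); off=rot(down(b[1])).apply([ox,0,0])[:2]; print(ox,off,b[1])
place(P-off,b[1],.0495,.06)
reach([.40,-.02,.4],down(b[1]))
for n in("top","scene"):
    c=camera(n); cv2.imwrite(f"pics/{n}4.png",cv2.resize(c["frame"][:,:,::-1],(800,600),interpolation=cv2.INTER_CUBIC))
print(get_time())
E
```

```text
[-3.92651177e-02  7.00578622e-05 -7.27709974e-04] [-1.18865940e-02  4.77358309e-06 -2.94056840e-02] [-1.18785706e-02  3.73415761e-05  2.84550844e-02]
-0.006 [-0.0058667   0.00125771] -4.923573819876004
place hit True [0.58594456 0.11787229 0.0490859 ] [ 0.40192912 -0.79726784  1.12248476]
w 0.05997031676013051 t 42.1833
43.4583
```

View pics/scene4.png

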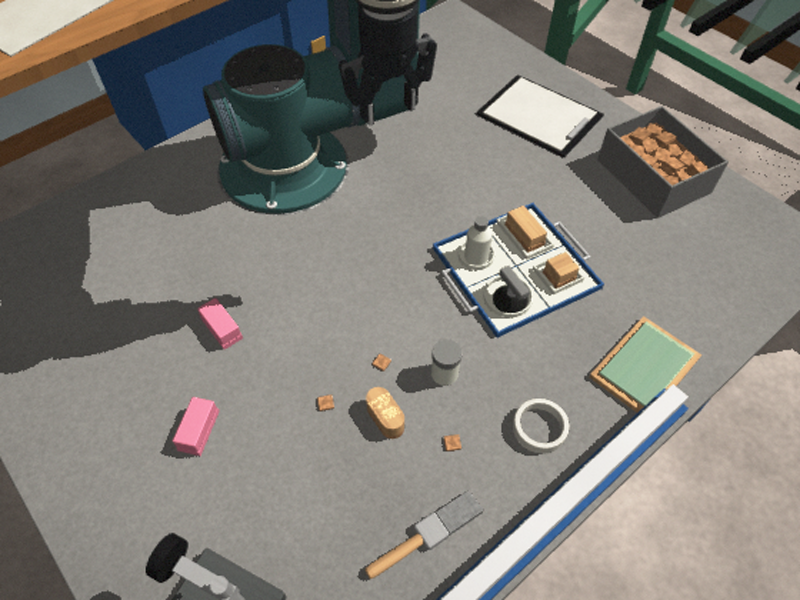

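View pics/top4.png

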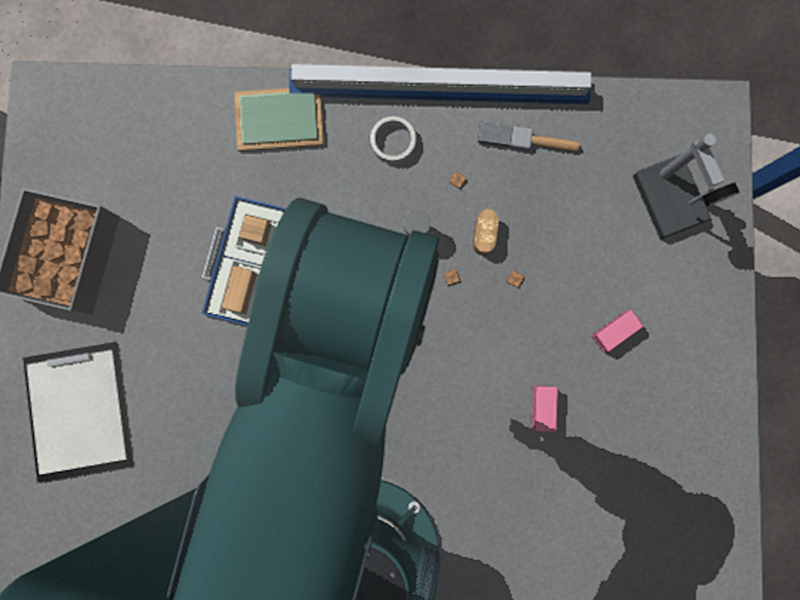

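All four are in. The lifter looks a bit off-centre, so I move the arm aside and fit the poses.

```bash
python3 - <<'E'
from h import *
j=list(get_joints()); j[0]=-1.2; set_joints(j)
cs={n:camera(n) for n in("top","scene")}
for n,t in(("long_block","long_tray"),("square_block","square_tray"),("bottle","narrow_cup"),("lifter","wide_cup")):
    for k,c in cs.items():
        e=proj(c,[[*POCK[t],.04]])[0]
        o=[x for x in outline_of(k,n) if np.hypot(*(np.array(x["location"])-e))<20]
        if not o: print(n,k,"none"); continue
        yaws={"long_block":[TH],"square_block":[TH],"bottle":[0],"lifter":[TH,TH+.2]}[n]
        r=fit([c],[o[0]["pixels"].astype(float)],M[n],POCK[t],yaws,z=.009)
        print(n,k,"err mm",((r.x[:2]-POCK[t])*1e3).round(1),"yaw",r.x[2].round(3),"cost",round(r.fun,3))
for n,(x0,y0,w,h) in {"top":(135,130,130,120),"scene":(295,135,135,100)}.items():
    c=cs[n]["frame"][y0:y0+h,x0:x0+w,::-1]; cv2.imwrite(f"pics/{n}5.png",cv2.resize(c,None,fx=5,fy=5,interpolation=cv2.INTER_CUBIC))
print(get_time())
E
```

```text
long_block top err mm [-1.   1.9] yaw -0.193 cost 0.054
long_block scene err mm [-2.1  2.3] yaw -0.243 cost 0.076
square_block top err mm [3.  0.6] yaw -0.253 cost 0.084
square_block scene err mm [0.5 0.2] yaw -0.225 cost 0.059
bottle top err mm [ 0.7 -0.4] yaw 0.183 cost 0.083
bottle scene err mm [-2.1  1.5] yaw 0.174 cost 0.059
lifter top err mm [ 4.6 -0.9] yaw -0.168 cost 0.082
lifter scene err mm [2.4 1.3] yaw -0.367 cost 0.266
45.3583
```

View pics/scene5.png

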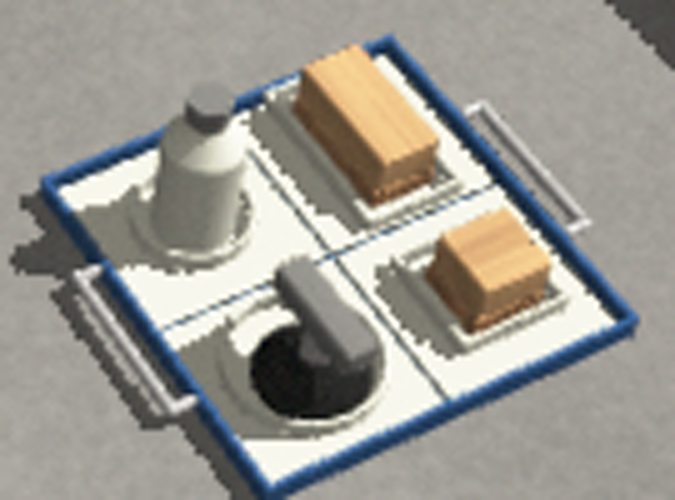

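View pics/top5.png

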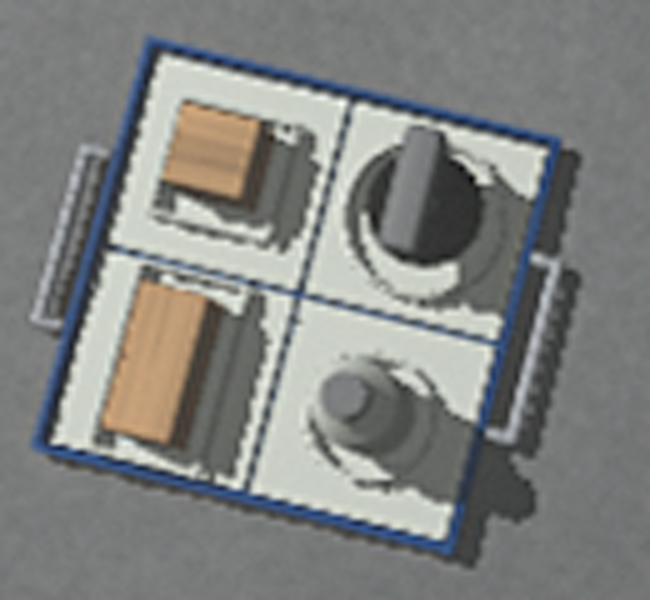

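The three other parts sit within 3 mm of their centres and flat. The lifter estimate is about 5 mm off-centre, so a close wrist look will rule out that it rests on the wall.

```bash
python3 - <<'E'
from h import *
a=go([.47,.02,],.25,TH+np.pi/2)
def look(name):
    c=wcam(); im=c["frame"].copy()
    t=np.linspace(0,2*np.pi,60); P=POCK["wide_cup"]
    for r,z,col in((.043,.021,(255,0,0)),(.046,.021,(255,160,0))):
        cv2.polylines(im,[proj(c,np.c_[P[0]+r*np.cos(t),P[1]+r*np.sin(t),0*t+z]).round().astype(np.int32).reshape(-1,1,2)],True,col,1)
    uv=proj(c,[[*P,.03]])[0]; print(uv,get_position())
    o=[x for x in outline_of("wrist","lifter")]
    for x in o[:1]:
        r=fit([c],[x["pixels"].astype(float)],M["lifter"],P,[TH,TH+.15],z=.009); print("err",((r.x[:2]-P)*1e3).round(1),r.x[2],r.fun)
        r=fit([c],[x["pixels"].astype(float)],M["lifter"],P,[TH,TH+.15],z=.021); print("if z on wall: cost",r.fun,((r.x[:2]-P)*1e3).round(1))
    x0,y0=[int(np.clip(uv[0]-100,0,360)),int(np.clip(uv[1]-75,0,270))]
    cv2.imwrite(name,np.hstack([cv2.resize(q[y0:y0+150,x0:x0+200,::-1],None,fx=2,fy=2) for q in(c["frame"],im)]))
look("pics/w10.png")
print(get_time())
E
```

```text
[385.74622785 247.36827526] [0.47018016 0.01917715 0.25029957]
err [ 3.2 -2.4] 0.20012977274120364 0.24432081800316205
if z on wall: cost 0.31993143904132865 [-3.1 -6.8]
47.15
```

View pics/w10.png

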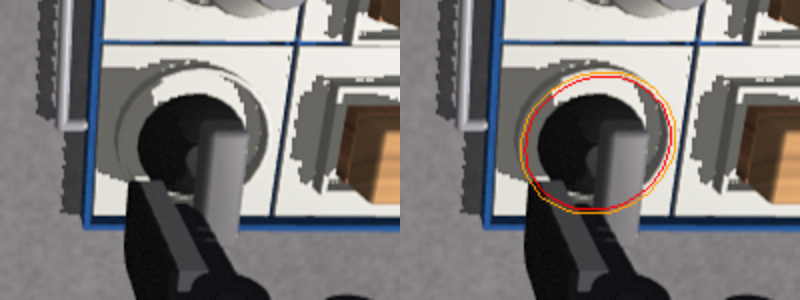

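The cup sits inside the ring. Its contact height (TCP 0.0491, gripped 0.040 above its underside) puts the underside at 9.1 mm, on the pocket floor. In the scene view the near wall shows unbroken in front of the rubber. Jar and round-ended block look unmoved, so I hand in.

```bash
python3 - <<'E'
from h import *
p=get_position(); move_straight([p[0],p[1],.35]); wait(.5); close_job(); print(get_time())
E
```

```text
the job is handed in; nothing more can be done
the job is handed in; nothing more can be done
```

The caddy is packed and the job was handed in at roughly 48 s of the 128 s allowed. The long block, square block, bottle and lifter are each in their own pocket. The jar, the round-ended block and the pink blocks were not touched, and the jar and round-ended block look unmoved in the later pictures.

- **Long block, square block and bottle:** silhouette fits in both fixed cameras put them about 1–3 mm from their pocket centres.
- **Lifter:** it sits about 3–5 mm off-centre toward +x. The limit is 15 mm.
- **Seating:** each part touched down at the height expected for the pocket floor. For the lifter, the underside worked out at about 9.1 mm against a 9 mm floor.
- **Weaker check:** the lifter's silhouette fits were poor from the scene and wrist cameras (cost about 0.25, against 0.05–0.08 for the other parts). They also disagreed by a few millimetres and on yaw. The wrist fit favoured the floor height over resting on the wall, and the pictures show the rubber cup inside the ring. One gripper finger hid part of it in the close view.

The hand-in reports no verdict, so these checks are the only confirmation.

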